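# Lock the castle nut of the bench sander

### The job

Tighten the castle nut on the bench sander (clockwise seen from above) just to the next slot that lines up with the cross hole in the spindle, without backing it off and without going past that slot. Then push the thin locking pin through the slot and the hole, gently and without forcing it, fully home until its grip meets the nut, and let go of it there. Leave the fat pin and the other things on the bench where they are.

Things in the scene. Friction and masses are not known exactly. Their poses are not given: they have to be found in the camera images.
- sander: Low grey bench sander, fixed; housing 170 x 160 x 50 mm, motor box 80 mm high on its local +x side. Origin at the middle of its underside on the bench, z up along the spindle's axis. Round sanding disc, radius 66, top at 63 mm; washer, radius 27, top at 70 mm; on it the castle nut; through it the threaded stud, 24 mm thick, top at 112 to 121 mm. The stud's cross hole runs along local y.
- stud_foot (a point): Point on the spindle's axis level with the top of the nut's hexagon (floor of the slots), 90 mm above the bench. The cross hole, 7.5 mm wide and high, runs through the stud along this frame's y, mouths 11 mm from the axis, open from both sides. Its centre is 6.2 to 15.2 mm above this point and differs each time: find it by feel. The stud's top is 15.75 mm above the hole's centre.
- nut (a joint): Turn of the castle nut in rad, growing as it is tightened (clockwise from above). Slots line up with the cross hole at 0 (the slot behind) and at 1.047 (the next one, wanted); starts lie between 0.2 and 0.6. The nut is stiff (0.2 to 0.35 N m) and stays where it is left; a firm grip (some 40 N) on two opposite flats turns it.
- nut_top (a point): Centre of the steel castle nut's top, 110 mm above the bench; turns with the nut. Hexagon 40 mm across flats, from 70 to 90 mm above the bench; above it a crown, radius 18 to 20 mm, with six slots 7.6 mm wide, open at the top, cut down to the hexagon and centred over its flats. One slot and flat point along this frame's +y, the others every 60 degrees.
- pin: Thin locking pin, 40 to 65 g, lying on the bench: aluminium grip bar 40 long, 14 wide, 12 mm high, and a round steel shaft 6 mm thick, 48 mm long, its end cut square. Origin under the middle of the grip; local x along the shaft towards its tip, z up as it lies; the shaft's centre line is 6 mm above the origin.
- pin_shoulder (a point): On the thin pin, the middle of the grip's front face where the shaft leaves it (local 20, 0, 6 mm). With the pin fully home it is 18 mm from the spindle's axis, against the nut's crown.
- pin_tip (a point): Centre of the end of the thin pin's shaft (local 68, 0, 6 mm).
- fat_pin: A like pin whose shaft is 11 mm thick and cannot go in the hole; same grip; may lie in either of the two places. To be left alone.
- tower: Bystander: wooden model lighthouse, 172 mm high, foot 90 mm across; origin under its middle.
- glue: Bystander: glue bottle, 52 mm across, 130 mm high; origin under its middle.
- tape: Bystander: roll of tape lying flat, 90 mm across, 20 mm high; origin under its middle.
- offcut: Bystander: wooden offcut 50 x 90 x 18 mm; origin under its middle.
- driver: Bystander: screwdriver lying on the bench.
- keep: Bystander: small open wooden model house on a 70 x 70 mm plywood foot, 38 mm high; origin under its middle.
Not all that is in view belongs to the job. What is shaped like the pin but brown or orange is not meant.

How it is judged (in metres and radians):
On the way, in this order (a step that is already met when the one before it is completed fails the run):
1. the nut has been tightened to the next slot and stands in line with the cross hole (value of joint nut between 0.98 and 1.115 rad), for 0.2 s.
2. the thin pin is through the slot and the hole, home against the nut (horizontal distance between pin_shoulder and stud_foot below 0.022 m and angle between the x axis of pin and the y axis of stud_foot, either way round below 0.12 rad and z of pin_shoulder in the frame of stud_foot between 0.002 and 0.02 m and z of pin_tip in the frame of stud_foot between 0.002 and 0.02 m), for 0.2 s.
At the end, for the whole second after the job is handed in: The nut stands at the next slot (joint within 0.067 rad of 1.047), the thin pin is through slot and hole (between 2 and 20 mm above stud_foot at both ends of its shaft), its shoulder within 22 mm of the spindle's axis (4 mm of home), in line with the hole within 0.12 rad, released and at rest (all of step 1 and all of step 2 and linear speed of pin below 0.02 m/s); the robot touches nothing.
It fails at once if the nut was backed off towards the slot behind (value of joint nut below 0.12 rad).
It fails at once if the nut was tightened well past the next slot (value of joint nut above 1.2 rad).
It fails at once if the pin was forced: pressed on the nut or spindle with more than 25 N (contact force between pin and sander above 25 N).
It fails at once if the fat pin was moved more than 30 mm (distance of fat_pin from where it was at the start of the episode above 0.03 m).
It fails at once if a bystander was moved more than 30 mm (distance of any of tower, glue, tape, offcut, driver, keep from where it was at the start of the episode above 0.03 m).
It also fails if it takes over 67 s, if anything falls off the work surface, if the arm or the gripper's body presses on something with over 40 N, if the wrist force passes 120 N, or if a joint passes its speed limit or range.

### The arm

A 6-joint arm with a two-finger parallel gripper is mounted at the origin on the work surface. World frame = base frame: x ahead of the robot, y to its left, z up, the work surface at z = 0. Lengths are in mm, angles in rad, forces in N, time in s.
With the tool pointing down it reaches from about 350 to 850 mm from the base axis. Payload 8.1 kg.
Tool frame: the origin (TCP) lies midway between the tips of the shut fingers; the grasp point (between the pads) lies 19 mm behind it (grip_point_offset is the distance from the TCP to the grasp point, in mm); z points along the fingers, y is the direction in which the jaws open and shut (so a half turn about z gives the same grasp; the last joint's range is limited). The gripper opens to 93 mm and grips with 3 to 60 N. Pads are 15 mm wide; open, the fingers measure 128 mm over their backs; the gripper's body (75 mm by 188 mm) begins 65 mm behind the grasp point.
Start: joints at [-1.283, 0.13, 1.488, -0, 1.523, -0.085], TCP at [218.555, -558.784, 218.635] pointing down, gripper open.
Joint ranges: [-2.96, 2.96], [-0.89, 2.26], [0.02, 2.5], [-1.34, 4.48], [0, 2.73], [-2.66, 2.66]. Speed limits (rad/s): [2.39, 2.39, 2.79, 3.14, 3.14, 3.14].

### API

Orientations are given as a unit quaternion [x, y, z, w].
In Python, from station import sense, read_camera, get_calibration, sign_off, look_for, outline_of, tip_of, grip_point_offset gives the robot as it stands.
- The arm moves only by the tool step_arm, never from a script. Its argument "targets" is a list of rows, each an object of numbers: "wx", "wy", "wz": the turn, a rotation vector about the tool's x, y, z in rad; "dx", "dy", "dz": the shift along the tool's x, y, z in mm; "hand": the gripper command: -1 is fully open, 1 is shut, values between are in proportion. A call has 1 to 8 rows; each row is the pose to reach, as a shift and turn from the pose commanded when the call began, along the tool's axes at that moment; what a row does not reach only later rows make up. A row lasts 1/8 s, in which the tool goes at most 62.5 mm and 10.7 degrees, less where a joint would pass 70% of its speed; a pose out of reach is approached as far as the arm can. A call with a gripper value outside its range is refused whole. The fingers move at their own pace and stop on an object; "grip_force" is the grip in N (left out, the last holds). Time passes only in rows, so rows that repeat a pose let the fingers close. It gives the time, the measured TCP pose, the force and the opening at its end, in the units of the state.
- sense(): the state, without advancing time (a new reading comes with each control period).
- read_camera(name): name is "side" or "top" or "wrist"; returns (picture, depth): 480x640x3 uint8, red, green, blue; 480x640 float32, mm along the optical axis (not along the pixel's ray), 0 where there is no reading.
- get_calibration(name): a dict with "intrinsics" (3x3 intrinsics, pixels), "R" (3x3) and "t" (3): a world point X has camera coordinates R X + t. Camera axes: x right, y down, z forward; pixel columns grow to the right and rows downward; lengths in mm; the calibration is good to about 2 mm. A picture is of the moment at which its call begins: read the wrist's pose just before it. get_calibration takes no time and is no camera call; for the wrist camera it gives the pose at the moment of the call.
- sign_off(): hands the job in, once; it reports no verdict.
Trained networks look in the newest picture that a camera, given by its name, has taken for a name from the list of things; names that differ only in an ending like _2 or _b are one class to them, and where a whole thing is asked for, a point or a joint stands for the part that bears it (a point fixed in the world has none). Each returns a list of dicts, best first, with "p" (0 to 1); they miss things now and then, are a little off and sometimes report something else, mostly with a low value. They report only what shows in the picture. A call takes as long as a camera call. They do not tell look-alikes from the thing itself.
- look_for(camera, target): "point" ([x, y, z] in mm, in world coordinates, good to about 4 mm: the middle of the surface that is visible of it).
- outline_of(camera, target): "mask" (480x640 bool, what is visible of it).
- tip_of(camera, target): "point" ([x, y, z] in mm, in world coordinates, good to about 4 mm: a listed point, or the origin of a listed thing).
The state is a dict: "time": time; "joint_positions": joint angles; "joint_velocities": joint speeds; "tau": joint torques, N m; "ee_pos": TCP position; "orientation": TCP orientation; "force": force on the tool from outside, world axes, zero at the start; "wrist_torque": the same for the moment, N m; "opening": finger opening in mm.
Only numpy, scipy, OpenCV 4.12 (cv2) and the standard library are available. Lean on these libraries where they do the work, as an engineer would, in place of code of your own. Each camera call takes 0.05 s, during which the arm holds its last target. There are 200 camera calls.

## Working session

There is one attempt and no reset: what is moved stays moved. The work goes in short steps, Python scripts to look and compute and a tool call to move; the robot and the scene stay as the last step left them, time stands still between calls to the robot, and variables do not carry over. Pictures are saved under pics/ and viewed, about 8 in all and at most 12, crops included, and the job is handed in when it is done.

Besides the shell and the picture viewer there is one more tool, called after "Emit:" by a JSON object that holds its "method" and its "body", one argument or row to a line. step_arm: Moves the arm, as the interface text tells. Its arguments: {"type":"object","properties":{"targets":{"type":"array","items":{"type":"object","properties":{"wx":{"type":"number"},"wy":{"type":"number"},"wz":{"type":"number"},"dx":{"type":"number"},"dy":{"type":"number"},"dz":{"type":"number"},"hand":{"type":"number"}}}},"grip_force":{"type":"number"}},"required":["targets"]}

```bash
ls; mkdir -p pics; cat > h.py <<'E'
import numpy as np, cv2
from station import *
from scipy.spatial.transform import Rotation as R
np.set_printoptions(precision=2,suppress=True)
def cloud(cam,depth):
    c=get_calibration(cam);K=np.array(c["intrinsics"]);Rm=np.array(c["R"]);t=np.array(c["t"])
    v,u=np.mgrid[:480,:640];z=depth.astype(float)
    P=np.stack([(u-K[0,2])/K[0,0]*z,(v-K[1,2])/K[1,1]*z,z],-1)
    return (P-t)@Rm
def save(img,n): cv2.imwrite('pics/'+n,img[:,:,::-1])
E
python3 - <<'E'
from h import *
print(sense())
ims=[]
for c in ("top","side"):
    im,d=read_camera(c);ims.append(im);np.savez(f'{c}.npz',im=im,P=cloud(c,d),d=d)
    for n in ("sander","nut_top","pin","fat_pin","stud_foot","pin_tip","pin_shoulder","tower","glue","tape","offcut","driver","keep"):
        f=tip_of
        try: print(c,n,[(np.round(r["point"]),round(r["p"],2)) for r in f(c,n)][:4])
        except Exception as e: print(c,n,e)
save(ims[0],'top.png');save(ims[1],'side.png')
print(sense()["time"])
E
```

```text
pics
{'time': 0.0, 'joint_positions': array([-1.28,  0.13,  1.49, -0.  ,  1.52, -0.09]), 'joint_velocities': array([ 0., -0., -0., -0., -0.,  0.]), 'tau': array([  0.  , -55.99, -49.18,   0.08,   0.04,  -0.  ]), 'ee_pos': array([ 218.4 , -558.24,  217.61]), 'orientation': array([ 0.98,  0.19, -0.  , -0.  ]), 'force': array([ 0.67,  0.9 , -0.61]), 'wrist_torque': array([ 0.  ,  0.04, -0.02]), 'opening': 93.0117716095783}
top sander [(array([581.,  86.,  -1.]), 0.59)]
top nut_top [(array([ 477., -211.,    5.]), 0.73), (array([351., 252.,  -3.]), 0.56), (array([579.,  80., 103.]), 0.5)]
top pin [(array([ 417., -339.,   -3.]), 0.51), (array([ 348., -187.,   -0.]), 0.47), (array([538., -74.,  -3.]), 0.43), (array([ 540., -281.,   -2.]), 0.42)]
top fat_pin [(array([ 615., -229.,   -2.]), 0.44)]
top stud_foot [(array([580.,  87.,  94.]), 0.6)]
top pin_tip [(array([ 494., -166.,    4.]), 0.63), (array([ 532., -143.,    7.]), 0.46), (array([ 402., -236.,    5.]), 0.45), (array([ 560., -346.,    8.]), 0.45)]
top pin_shoulder [(array([ 478., -211.,    5.]), 0.6), (array([532., -97.,   6.]), 0.6
[... 789 characters left out ...]

side pin_tip [(array([ 493., -167.,    6.]), 0.82), (array([ 400., -234.,    6.]), 0.79), (array([ 453., -285.,    4.]), 0.75), (array([ 530., -144.,    7.]), 0.68)]
side pin_shoulder [(array([ 477., -210.,    2.]), 0.78), (array([535., -94.,   3.]), 0.73), (array([586.,  88.,   3.]), 0.73), (array([ 552., -297.,    8.]), 0.63)]
side tower [(array([702., 290.,  -2.]), 0.89)]
side glue [(array([786., -95.,   0.]), 0.74)]
side tape [(array([351., 247.,  -2.]), 0.79), (array([ 679., -380.,   -0.]), 0.39)]
side offcut [(array([ 620., -225.,   -1.]), 0.72), (array([ 309., -354.,    5.]), 0.61), (array([ 492., -163.,    5.]), 0.57)]
side driver [(array([494., 367.,   0.]), 0.61)]
side keep []
1.4
```

View pics/top.png

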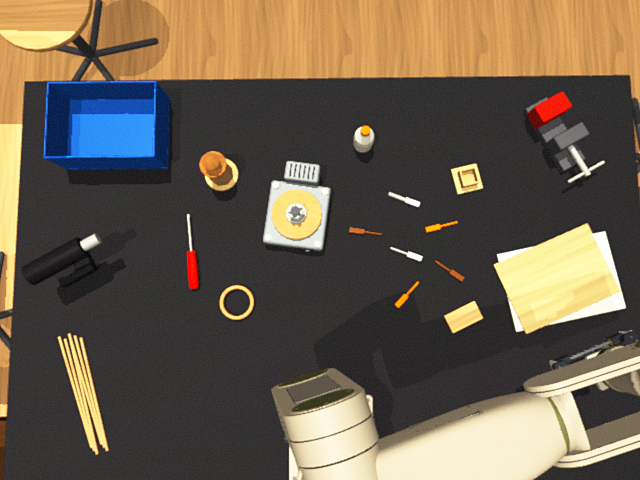

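View pics/side.png

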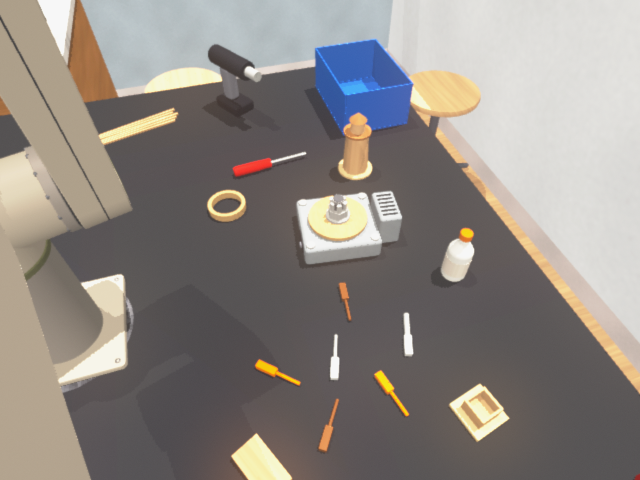

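The two silver pins are at top pixels (407,254) and (404,199), and the sander is at (297,213). Orange and brown decoys lie around them. Next I'll zoom in on the two pins and the nut.

```bash
python3 - <<'E'
from h import *
T=np.load('top.npz')['im'];S=np.load('side.npz')['im']
r=lambda im,x,y,w,h:cv2.resize(im[y:y+h,x:x+w],(400,300),interpolation=cv2.INTER_CUBIC)
out=np.vstack([np.hstack([r(T,385,185,60,45),r(T,385,240,60,45)]),np.hstack([r(S,380,308,60,45),r(S,310,330,60,45)])])
save(out,'crop.png')
print(get_calibration("wrist"), sense()["orientation"],R.from_quat(sense()["orientation"]).as_matrix())
E
```

```text
{'intrinsics': array([[416.47,   0.  , 320.97],
       [  0.  , 416.47, 238.15],
       [  0.  ,   0.  ,   1.  ]]), 'R': array([[ 0.36, -0.93, -0.  ],
       [-0.9 , -0.35,  0.24],
       [-0.22, -0.09, -0.97]]), 't': array([-599.  ,  -27.49,  390.16])} [ 0.98  0.19  0.   -0.  ] [[ 0.93  0.36 -0.  ]
 [ 0.36 -0.93  0.  ]
 [ 0.   -0.   -1.  ]]
```

View pics/crop.png

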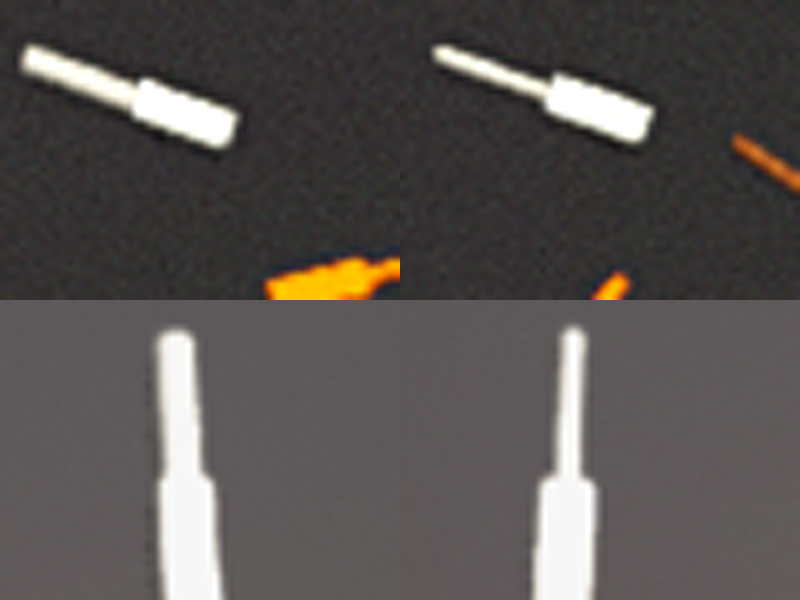

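The thin pin is the lower one in the top view, grip at about (466,-231), with its shaft towards (493,-167). The fat one lies near (620,-226). Next I'll move the wrist camera over the nut.

Emit:
{"method": "step_arm", "body": {
  "targets": [
    {"dx": 565, "dy": -470, "dz": -32},
    {"dx": 565, "dy": -470, "dz": -32},
    {"dx": 565, "dy": -470, "dz": -32},
    {"dx": 565, "dy": -470, "dz": -32},
    {"dx": 565, "dy": -470, "dz": -32},
    {"dx": 565, "dy": -470, "dz": -32},
    {"dx": 565, "dy": -470, "dz": -32},
    {"dx": 565, "dy": -470, "dz": -32}
  ]
}}

```text
$.targets[0]: bad value
```

Emit:
{"method": "step_arm", "body": {
  "targets": [
    {"dx": 62, "dy": -52, "dz": -4, "wx": 0, "wy": 0, "wz": 0, "hand": -1}
  ]
}}

```text
time: 1.52
ee_pos: [247.1, -505.1, 220.4]
orientation: [0.983, 0.183, -0.0, -0.001]
force: [1.6, 0.2, 0.1]
opening: 92.8
```

Emit:
{"method": "step_arm", "body": {
  "targets": [
    {"dx": 503, "dy": -418, "dz": -28, "wx": 0, "wy": 0, "wz": 0, "hand": -1},
    {"dx": 503, "dy": -418, "dz": -28, "wx": 0, "wy": 0, "wz": 0, "hand": -1},
    {"dx": 503, "dy": -418, "dz": -28, "wx": 0, "wy": 0, "wz": 0, "hand": -1},
    {"dx": 503, "dy": -418, "dz": -28, "wx": 0, "wy": 0, "wz": 0, "hand": -1},
    {"dx": 503, "dy": -418, "dz": -28, "wx": 0, "wy": 0, "wz": 0, "hand": -1},
    {"dx": 503, "dy": -418, "dz": -28, "wx": 0, "wy": 0, "wz": 0, "hand": -1},
    {"dx": 503, "dy": -418, "dz": -28, "wx": 0, "wy": 0, "wz": 0, "hand": -1},
    {"dx": 503, "dy": -418, "dz": -28, "wx": 0, "wy": 0, "wz": 0, "hand": -1}
  ]
}}

```text
time: 2.52
ee_pos: [490.8, -64.8, 243.6]
orientation: [0.983, 0.185, 0.0, 0.0]
force: [-0.2, -1.4, -0.5]
opening: 93.0
```

Emit:
{"method": "step_arm", "body": {
  "targets": [
    {"dx": 128, "dy": -107, "dz": -6, "wx": 0, "wy": 0, "wz": 0, "hand": -1},
    {"dx": 128, "dy": -107, "dz": -6, "wx": 0, "wy": 0, "wz": 0, "hand": -1},
    {"dx": 128, "dy": -107, "dz": -6, "wx": 0, "wy": 0, "wz": 0, "hand": -1},
    {"dx": 128, "dy": -107, "dz": -6, "wx": 0, "wy": 0, "wz": 0, "hand": -1}
  ]
}}

```text
time: 3.02
ee_pos: [570.9, 82.3, 248.7]
orientation: [0.982, 0.187, -0.0, -0.0]
force: [-0.2, -0.3, 0.1]
opening: 92.9
```

```bash
python3 - <<'E'
from h import *
c=get_calibration("wrist"); im,d=read_camera("wrist"); P=cloud("wrist",d)
np.savez('w1.npz',im=im,P=P,d=d); save(im,'w1.png')
print(sense()["time"],sense()["ee_pos"],c["R"])
for n in ("nut_top","stud_foot"): print(n,[(np.round(r["point"],1),round(r["p"],2)) for r in tip_of("wrist",n)][:3])
Z=P[...,2]; ok=d>0
for lo,hi in ((45,55),(60,65),(66,73),(86,93),(105,111),(111.5,124),(76,84)):
    m=ok&(Z>lo)&(Z<hi); q=P[m]
    if len(q)>20:
        (cx,cy),(w,h),a=cv2.minAreaRect(q[:,:2].astype(np.float32)); print(lo,hi,len(q),q.mean(0),'rect',cx,cy,w,h,a)
E
```

```text
3.075 [570.33  80.74 248.74] [[ 0.37 -0.93 -0.  ]
 [-0.9  -0.36  0.24]
 [-0.22 -0.09 -0.97]]
nut_top [(array([584.8,  83.2, 111.4]), 0.88)]
stud_foot [(array([583.3,  82.9,  88.6]), 0.82)]
45 55 15127 [597.77  83.9   50.31] rect 615.2860107421875 57.34037780761719 263.84649658203125 409.748046875 19.379703521728516
60 65 15240 [587.86  81.53  63.39] rect 671.359375 31.962173461914062 142.57850646972656 341.1947937011719 56.94355773925781
66 73 1348 [648.73  37.78  70.02] rect 679.1419677734375 30.193359375 125.53750610351562 328.1507263183594 52.768165588378906
86 93 1176 [683.18   0.53  89.72] rect 671.74853515625 4.494026184082031 40.16897964477539 288.2662353515625 48.90202713012695
105 111 541 [581.87  84.63 109.91] rect 580.39208984375 84.32676696777344 38.48958969116211 35.94293975830078 20.38812255859375
111.5 124 949 [580.78  84.75 118.09] rect 580.6107788085938 84.74169921875 34.30550765991211 34.71271514892578 45.11127471923828
76 84 8366 [695.57  56.66  80.46] rect 710.926025390625 30.901596069335938 113.43739318847656 281.9407653808594 42.51832962036133
```

View pics/w1.png

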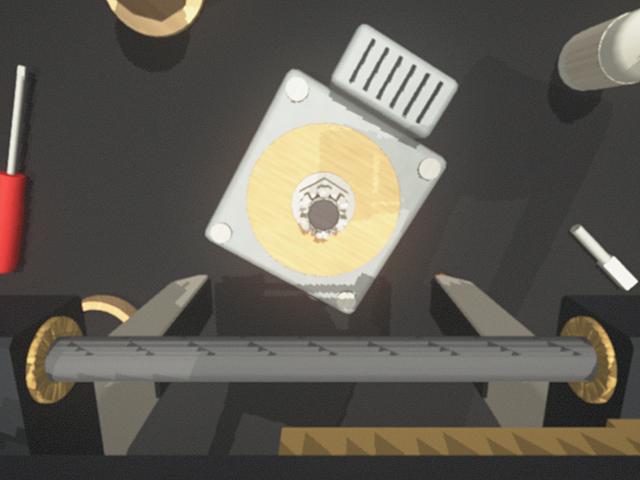

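The picture shows the sander, with the stud at pixel (322,213), four screw heads at the corners, and the motor box at the top right. I'll fit the yaw and centre, and zoom in on the nut.

```bash
python3 - <<'E'
from h import *
f=np.load('w1.npz');im,P,d=f['im'],f['P'],f['d'];Z=P[...,2]
C=np.array([581,84.5]);r=np.hypot(P[...,0]-C[0],P[...,1]-C[1]);ok=d>0
m=ok&(Z>46)&(Z<56)&(r<125)
m=m.astype(np.uint8);n,l,s,_=cv2.connectedComponentsWithStats(m);m=l==1+np.argmax(s[1:,4])
q=P[m]; R2=cv2.minAreaRect(q[:,:2].astype(np.float32)); print('housing',R2,len(q))
def circ(q):
    A=np.c_[2*q,np.ones(len(q))];s=np.linalg.lstsq(A,(q**2).sum(1),rcond=None)[0];return s[:2],np.sqrt(s[2]+s[0]**2+s[1]**2)
m=(ok&(Z>60)&(Z<66)&(r<75))
# disc outer boundary
mm=m.astype(np.uint8);cn=max(cv2.findContours(mm,cv2.RETR_EXTERNAL,cv2.CHAIN_APPROX_NONE)[0],key=len)[:,0]
q=P[cn[:,1],cn[:,0],:2];print('disc',circ(q))
m=ok&(Z>112)&(r<20);print('stud',P[m].mean(0),np.percentile(P[m][:,2],[5,50,95]),cv2.minEnclosingCircle(P[m][:,:2].astype(np.float32)))
# bolts: bright pixels
c=get_calibration("wrist");K=c["intrinsics"]
g=im[60:320,190:460].min(2);print(np.percentile(g,[50,90,97,99]))
crop=im[155:265,260:390];save(cv2.resize(crop,(780,660),interpolation=cv2.INTER_CUBIC)[:600],'nut1.png')
for px in ((297,88),(431,168),(221,233),(346,297)):
    print(px,np.median(P[px[1]-3:px[1]+4,px[0]-3:px[0]+4].reshape(-1,3),axis=0))
# nut slots: angular profile of height at r=19
a=np.degrees(np.arctan2(P[...,1]-C[1],P[...,0]-C[0]))
b=ok&(r>13.5)&(r<19)&(Z>80)&(Z<118)
for k in range(-180,180,10):
    s=b&(a>=k)&(a<k+10); 
    if s.any(): print(k,np.sort(Z[s]).round()[::2])
E
```

```text
housing ((581.6737670898438, 84.34501647949219), (157.4882049560547, 169.92526245117188), 81.6285171508789) 14480
disc (array([580.4 ,  84.46]), np.float64(65.13405953686444))
stud [593.09  87.82 346.48] [119.29 362.88 369.99] ((582.7022705078125, 85.1082763671875), 19.023221969604492)
[147. 219. 225. 235.]
(297, 88) [659.88 138.25  53.98]
(431, 168) [641.29   8.29  54.07]
(221, 233) [520.62 158.03  53.94]
(346, 297) [505.44  31.3   53.85]
-180 [ 94. 101. 106. 109. 109. 110. 110. 110. 111. 111. 111.]
-170 [109. 110. 110. 110. 110. 111. 111. 111. 111. 111. 111. 112.]
-160 [109. 110. 110. 110. 110. 111. 111. 111. 111. 111.]
-150 [ 91. 102. 106. 109. 110. 110. 111. 111. 111.]
-140 [90.]
-130 [90.]
-120 [110. 110. 110. 110. 111. 111. 111. 111. 111. 111. 112.]
-110 [109. 109. 110. 110. 110. 110. 110. 110. 111. 111. 111. 111. 111. 111.
 112.]
-100 [106. 109. 110. 110. 110. 110. 110. 110. 111. 111. 111. 111. 111. 111.]
-90 [ 89.  90.  90.  90.  90.  90.  91.  91.  92.  93.  94.  95.  97.  98.
  98. 101. 101. 103. 105. 106. 107. 109. 110. 110. 110. 111.]
-80 [89. 90. 90. 90. 91. 91. 91. 91. 
[... 1112 characters left out ...]
110. 110. 111. 111. 111.]
70 [ 93. 106. 109. 110. 110. 110. 110. 111. 111. 111. 111. 111. 111. 111.
 111. 112.]
80 [ 92. 101. 109. 109. 110. 110. 110. 110. 110. 110. 111. 111. 111. 111.
 111. 112. 113.]
90 [109. 109. 110. 110. 110. 111. 111. 111. 111. 111. 112. 112.]
110 [89. 90. 90. 90. 90. 90. 91. 91. 91. 91. 91. 92.]
120 [ 89.  90.  90.  90.  90.  91.  91.  92.  92.  93.  95.  97.  97. 100.
 100. 101. 104. 104. 104. 105. 108. 109. 109. 110. 110. 111. 111. 111.
 112.]
130 [109. 109. 110. 110. 110. 110. 110. 111. 111. 111. 111. 111. 112.]
140 [109. 110. 110. 110. 111. 111. 111. 111. 111. 111. 111. 112. 112. 112.]
150 [109. 110. 110. 110. 110. 111. 111. 111. 111.]
160 [90. 91.]
170 [91. 92.]
```

View pics/nut1.png

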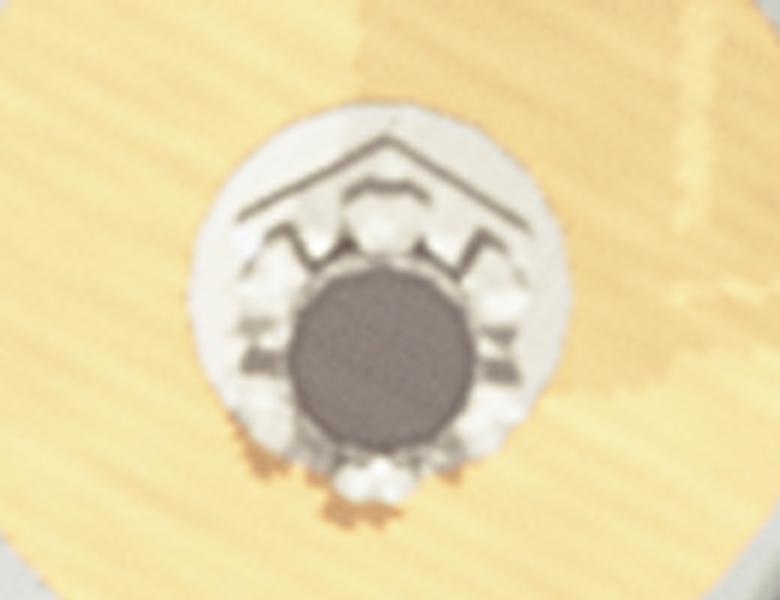

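Slots are at about 49.5° mod 60. The sander yaw is about -8.2°, so the hole axis lies at 81.8° and the nut needs about 28° clockwise. The current jaw yaw almost matches already. Next, approach the nut.

Emit:
{"method": "step_arm", "body": {
  "targets": [
    {"dx": 11.2, "dy": 0.3, "dz": 60, "wx": 0, "wy": 0, "wz": 0.035, "hand": -1},
    {"dx": 11.2, "dy": 0.3, "dz": 115, "wx": 0, "wy": 0, "wz": 0.035, "hand": -1},
    {"dx": 11.2, "dy": 0.3, "dz": 115, "wx": 0, "wy": 0, "wz": 0.035, "hand": -1},
    {"dx": 11.2, "dy": 0.3, "dz": 115, "wx": 0, "wy": 0, "wz": 0.035, "hand": -1}
  ]
}}

```text
time: 3.68
ee_pos: [581.7, 82.6, 136.6]
orientation: [0.986, 0.168, 0.001, 0.0]
force: [0.3, -0.5, -0.4]
opening: 93.1
```

```bash
python3 - <<'E'
from h import *
s=sense();M=R.from_quat(s["orientation"]).as_matrix();print(s["ee_pos"],np.degrees(np.arctan2(M[1,0],M[0,0])),M[:,2],s["force"],s["joint_positions"])
print(M.T@(np.array([580.8,84.5,73])-s["ee_pos"]))
E
```

```text
[581.75  82.57 136.6 ] 19.291938369372737 [ 0.  0. -1.] [ 0.27 -0.48 -0.42] [ 0.05  0.15  1.62 -0.    1.37  1.29]
[-0.4  -2.18 63.6 ]
```

Emit:
{"method": "step_arm", "body": {
  "targets": [
    {"dx": -0.5, "dy": -2, "dz": 50, "wx": 0, "wy": 0, "wz": 0, "hand": -1},
    {"dx": -0.5, "dy": -2, "dz": 62, "wx": 0, "wy": 0, "wz": 0, "hand": -1},
    {"dx": -0.5, "dy": -2, "dz": 62, "wx": 0, "wy": 0, "wz": 0, "hand": -1}
  ]
}}

```text
time: 4.05
ee_pos: [580.2, 84.9, 73.5]
orientation: [0.986, 0.168, 0.0, 0.0]
force: [0.4, -0.1, 0.9]
opening: 93.2
```

Emit:
{"method": "step_arm", "body": {
  "grip_force": 10,
  "targets": [
    {"dx": 0, "dy": 0, "dz": 0, "wx": 0, "wy": 0, "wz": 0, "hand": 1},
    {"dx": 0, "dy": 0, "dz": 0, "wx": 0, "wy": 0, "wz": 0, "hand": 1},
    {"dx": 0, "dy": 0, "dz": 0, "wx": 0, "wy": 0, "wz": 0, "hand": 1},
    {"dx": 0, "dy": 0, "dz": 0, "wx": 0, "wy": 0, "wz": 0, "hand": 1},
    {"dx": 0, "dy": 0, "dz": 0, "wx": 0, "wy": 0, "wz": 0, "hand": 1}
  ]
}}

```text
time: 4.68
ee_pos: [579.6, 85.1, 72.1]
orientation: [0.986, 0.168, -0.0, -0.0]
force: [0.0, 0.6, 0.4]
opening: 47.6
```

```bash
cat > st.py <<'E'
from h import *
s=sense();M=R.from_quat(s["orientation"]).as_matrix();print(s["time"],s["ee_pos"],'az',np.degrees(np.arctan2(M[1,0],M[0,0])),'z',M[:,2],'F',s["force"],'T',s["wrist_torque"],'op',s["opening"]);print('Ftool',M.T@s["force"])
E
python3 st.py
```

```text
4.675 [579.61  85.1   72.13] az 19.357135967716772 z [-0.  0. -1.] F [0.01 0.57 0.41] T [-0.   -0.    0.01] op 47.634439027113274
Ftool [ 0.2  -0.53 -0.41]
```

Still closing; continue.

Emit:
{"method": "step_arm", "body": {
  "grip_force": 10,
  "targets": [
    {"dx": 0, "dy": 0, "dz": 0, "wx": 0, "wy": 0, "wz": 0, "hand": 1},
    {"dx": 0, "dy": 0, "dz": 0, "wx": 0, "wy": 0, "wz": 0, "hand": 1},
    {"dx": 0, "dy": 0, "dz": 0, "wx": 0, "wy": 0, "wz": 0, "hand": 1}
  ]
}}

```text
time: 5.05
ee_pos: [579.8, 84.4, 72.1]
orientation: [0.986, 0.168, 0.0, 0.0]
force: [1.2, -5.1, -0.2]
opening: 39.7
```

```bash
python3 st.py
```

```text
5.05 [579.84  84.4   72.12] az 19.33663570091896 z [ 0. -0. -1.] F [ 1.22 -5.1  -0.2 ] T [-0.78 -0.25  0.02] op 39.71501119432854
Ftool [-0.54  5.22  0.2 ]
```

Emit:
{"method": "step_arm", "body": {
  "grip_force": 55,
  "targets": [
    {"dx": 0, "dy": 0.5, "dz": 0, "wx": 0, "wy": 0, "wz": 0, "hand": 1},
    {"dx": 0, "dy": 0.5, "dz": 0, "wx": 0, "wy": 0, "wz": 0, "hand": 1},
    {"dx": 0, "dy": 0.5, "dz": 0, "wx": 0, "wy": 0, "wz": 0.1, "hand": 1},
    {"dx": 0, "dy": 0.5, "dz": 0, "wx": 0, "wy": 0, "wz": 0.2, "hand": 1},
    {"dx": 0, "dy": 0.5, "dz": 0, "wx": 0, "wy": 0, "wz": 0.3, "hand": 1},
    {"dx": 0, "dy": 0.5, "dz": 0, "wx": 0, "wy": 0, "wz": 0.4, "hand": 1},
    {"dx": 0, "dy": 0.5, "dz": 0, "wx": 0, "wy": 0, "wz": 0.48, "hand": 1},
    {"dx": 0, "dy": 0.5, "dz": 0, "wx": 0, "wy": 0, "wz": 0.48, "hand": 1}
  ]
}}

```text
time: 6.05
ee_pos: [579.8, 84.8, 72.1]
orientation: [0.997, -0.071, -0.0, -0.0]
force: [1.2, -2.5, -0.4]
opening: 39.2
```

Emit:
{"method": "step_arm", "body": {
  "targets": [
    {"dx": 0, "dy": 0, "dz": 0, "wx": 0, "wy": 0, "wz": 0, "hand": 1},
    {"dx": 0, "dy": 0, "dz": 0, "wx": 0, "wy": 0, "wz": 0, "hand": 1}
  ]
}}

```text
time: 6.3
ee_pos: [579.8, 84.8, 72.1]
orientation: [0.998, -0.071, -0.0, -0.0]
force: [1.3, -2.4, -1.0]
opening: 39.3
```

```bash
python3 st.py
```

```text
6.3 [579.77  84.79  72.1 ] az -8.087840769353127 z [-0.  0. -1.] F [ 1.33 -2.39 -0.96] T [-0.24 -0.09 -0.04] op 39.26953946349279
Ftool [1.66 2.18 0.96]
```

Emit:
{"method": "step_arm", "body": {
  "targets": [
    {"dx": 0, "dy": 0, "dz": 0, "wx": 0, "wy": 0, "wz": 0, "hand": -0.4},
    {"dx": 0, "dy": 0, "dz": 0, "wx": 0, "wy": 0, "wz": 0, "hand": -0.4},
    {"dx": 0, "dy": 0, "dz": 0, "wx": 0, "wy": 0, "wz": 0, "hand": -0.4},
    {"dx": 0, "dy": 0, "dz": -60, "wx": 0, "wy": 0, "wz": 0, "hand": -0.4},
    {"dx": 0, "dy": 0, "dz": -120, "wx": 0, "wy": 0, "wz": 0, "hand": -0.4},
    {"dx": 0, "dy": 0, "dz": -150, "wx": 0, "wy": 0, "wz": 0, "hand": -0.4},
    {"dx": 0, "dy": 0, "dz": -150, "wx": 0, "wy": 0, "wz": 0, "hand": -0.4}
  ]
}}

```text
time: 7.18
ee_pos: [581.8, 84.8, 225.9]
orientation: [0.997, -0.071, 0.003, -0.0]
force: [-0.0, -0.1, -0.5]
opening: 65.3
```

```bash
python3 st.py; cat > nut.py <<'E'
from h import *
im,d=read_camera("wrist"); P=cloud("wrist",d); np.savez('w2.npz',im=im,P=P,d=d)
Z=P[...,2];ok=d>0;C=np.array([580.5,84.5])
for it in range(3):
    r=np.hypot(P[...,0]-C[0],P[...,1]-C[1]);m=ok&(r<65)
    cr=m&(Z>103)&(Z<111.5)&(r<22);print('crown',P[cr].mean(0))
    st=m&(Z>112.5)&(r<15); (x,y),rr=cv2.minEnclosingCircle(P[st][:,:2].astype(np.float32)); print('stud',P[st].mean(0),x,y,rr,np.percentile(P[st][:,2],[10,50,90]))
    C=P[st][:,:2].mean(0)
a=np.arctan2(P[...,1]-C[1],P[...,0]-C[0])
lo=ok&(r>14)&(r<18.5)&(Z>85)&(Z<93);hi=ok&(r>14)&(r<18.5)&(Z>106)
for s,n in((lo,'slots'),(hi,'crown(+30)')):
    print(n,s.sum(),np.degrees(np.angle(np.exp(6j*a[s]).mean()))/6,abs(np.exp(6j*a[s]).mean()))
hs=ok&(np.abs(Z-50)<5)&(r<125);n,l,S,_=cv2.connectedComponentsWithStats(hs.astype(np.uint8));hs=l==1+np.argmax(S[1:,4]);print(cv2.minAreaRect(P[hs][:,:2].astype(np.float32)))
# housing normals via bolts z~54
b=(ok&(np.abs(Z-54)<1.2)&(r>80)&(r<115)).astype(np.uint8);n,l,S,ce=cv2.connectedComponentsWithStats(cv2.morphologyEx(b,cv2.MORPH_OPEN,np.ones((3,3))))
print([P[l==i].mean(0).round(1).tolist() for i in range(1,n) if S[i,4]>40])
E
python3 nut.py
```

```text
7.175 [581.79  84.8  225.93] az -8.136812950374985 z [ 0.01  0.   -1.  ] F [-0.01 -0.13 -0.47] T [-0.02  0.01  0.05] op 65.27493127083493
Ftool [0.   0.13 0.47]
crown [581.17  85.77 107.45]
stud [579.75  85.98 115.73] 579.3757934570312 86.11419677734375 12.524128913879395 [114.52 115.83 116.8 ]
crown [581.17  85.77 107.45]
stud [579.75  85.98 115.73] 579.3757934570312 86.11419677734375 12.524128913879395 [114.52 115.83 116.8 ]
crown [581.17  85.77 107.45]
stud [579.75  85.98 115.73] 579.3757934570312 86.11419677734375 12.524128913879395 [114.52 115.83 116.8 ]
slots 218 21.70012808145417 0.4310402446505017
crown(+30) 497 -8.263127801489498 0.5544193479860414
((579.3344116210938, 86.0724105834961), (155.9832000732422, 165.85069274902344), 81.85893249511719)
[]
```

The nut now reads 21.7° mod 60, against a hole axis of 81.86° (≡ 21.86°), so it is in line. I'll retake the stud height with the arm settled, then go to the pin.

```bash
sleep 0; python3 - <<'E'
import subprocess
E
python3 nut.py | tail -5; python3 - <<'E'
from h import *
f=np.load('w2.npz');P,d=f['P'],f['d'];Z=P[...,2];r=np.hypot(P[...,0]-580.2,P[...,1]-85);ok=d>0
A=lambda m:(np.median(Z[m]),m.sum(),np.std(Z[m]))
print('stud',A(ok&(r<9)&(Z>105)),'crown',A(ok&(r>14.5)&(r<17.5)&(Z>107)&(Z<112)),'disc',A(ok&(r>35)&(r<60)&(Z>58)&(Z<67)),'slotfloor',A(ok&(r>13.5)&(r<18)&(Z>86)&(Z<93)))
E
python3 st.py
```

```text
stud [580.2   86.03 116.59] 579.6629028320312 86.08285522460938 12.452866554260254 [115.39 116.74 117.7 ]
slots 205 22.226909120156012 0.44757701006213785
crown(+30) 527 -8.067245624172136 0.5293381194941688
((579.8742065429688, 86.14183807373047), (156.57447814941406, 166.25221252441406), 81.77091979980469)
[]
stud (np.float64(116.99308688472959), np.int64(550), np.float64(0.6382025192541475)) crown (np.float64(108.68860413679822), np.int64(334), np.float64(0.6461057338617998)) disc (np.float64(61.60927591786711), np.int64(11526), np.float64(0.7269024596729494)) slotfloor (np.float64(88.64089887305713), np.int64(186), np.float64(1.16134582153279))
7.275 [579.51  84.62 221.22] az -8.143041556158947 z [-0.  0. -1.] F [ 0.09  0.35 -0.53] T [-0.01  0.07  0.  ] op 65.08139220548318
Ftool [ 0.04 -0.36  0.53]
```

Emit:
{"method": "step_arm", "body": {
  "targets": [
    {"dx": -10, "dy": 50, "dz": 8, "wx": 0, "wy": 0, "wz": -0.17, "hand": -0.4},
    {"dx": -24, "dy": 105, "dz": 15, "wx": 0, "wy": 0, "wz": -0.34, "hand": -0.4},
    {"dx": -35, "dy": 160, "dz": 25, "wx": 0, "wy": 0, "wz": -0.51, "hand": -0.4},
    {"dx": -46, "dy": 215, "dz": 32, "wx": 0, "wy": 0, "wz": -0.68, "hand": -0.4},
    {"dx": -57, "dy": 270, "dz": 40, "wx": 0, "wy": 0, "wz": -0.85, "hand": -0.4},
    {"dx": -68, "dy": 320, "dz": 46, "wx": 0, "wy": 0, "wz": -1.02, "hand": -0.4},
    {"dx": -68, "dy": 320, "dz": 46, "wx": 0, "wy": 0, "wz": -1.19, "hand": -0.4},
    {"dx": -68, "dy": 320, "dz": 46, "wx": 0, "wy": 0, "wz": -1.31, "hand": -0.4}
  ]
}}

```text
time: 8.28
ee_pos: [465.2, -222.6, 173.1]
orientation: [0.834, 0.552, -0.001, -0.002]
force: [-0.3, 0.2, 0.4]
opening: 65.0
```

Emit:
{"method": "step_arm", "body": {
  "targets": [
    {"dx": 0, "dy": 0, "dz": 0, "wx": 0, "wy": 0, "wz": 0, "hand": -0.4},
    {"dx": 0, "dy": 0, "dz": 0, "wx": 0, "wy": 0, "wz": 0, "hand": -0.4}
  ]
}}

```text
time: 8.52
ee_pos: [466.6, -222.0, 174.8]
orientation: [0.835, 0.55, -0.0, -0.001]
force: [0.1, -0.1, 0.6]
opening: 65.2
```

```bash
python3 st.py; python3 - <<'E'
from h import *
im,d=read_camera("wrist");P=cloud("wrist",d);np.savez('w3.npz',im=im,P=P,d=d);save(im,'w3.png')
for n in ("pin","pin_tip","pin_shoulder"): print(n,[(np.round(r["point"],1),round(r["p"],2)) for r in tip_of("wrist",n)][:3])
Z=P[...,2];r=np.hypot(P[...,0]-475,P[...,1]+208);m=(d>0)&(r<75)&(im.min(2)>110)&(Z>3)&(Z<16)
n,l,S,_=cv2.connectedComponentsWithStats(m.astype(np.uint8));
for i in range(1,n):
    if S[i,4]>60: print(S[i],cv2.minAreaRect(P[l==i][:,:2].astype(np.float32)),np.percentile(Z[l==i],[5,50,95]))
E
```

```text
8.525 [ 466.57 -221.98  174.76] az 66.77103019244392 z [-0.  0. -1.] F [ 0.1  -0.12  0.56] T [-0.01 -0.06  0.02] op 65.18258779664673
Ftool [-0.07  0.14 -0.56]
pin [(array([ 470.8, -229.9,   -2.9]), 0.69), (array([ 352.9, -189.9,   -1.7]), 0.69), (array([ 544.3, -282. ,    0.7]), 0.66)]
pin_tip [(array([ 401.8, -235.9,    6.2]), 0.95), (array([ 464.1, -284.6,    5.1]), 0.91), (array([ 531.9, -145.1,    7.8]), 0.85)]
pin_shoulder [(array([ 547.5, -296.3,    8.5]), 0.92), (array([ 433.7, -326.9,    6.3]), 0.86), (array([ 478.5, -215.1,    6.4]), 0.76)]
[ 319  140   19  110 1313] ((478.7462158203125, -205.202880859375), (87.43383026123047, 13.944977760314941), 69.580810546875) [ 7.86 12.16 13.86]
```

View pics/w3.png

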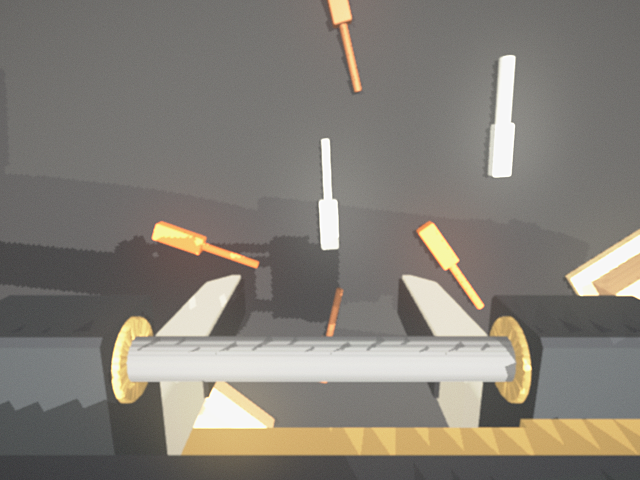

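The thin pin is at pixels (325,139) to (329,249), nearly along the tool x axis. The fat pin is clearly separate at (503,115). Descend for the pin.

Emit:
{"method": "step_arm", "body": {
  "grip_force": 25,
  "targets": [
    {"dx": -3.7, "dy": 5.7, "dz": 50, "wx": 0, "wy": 0, "wz": -0.045, "hand": 0.1},
    {"dx": -3.7, "dy": 5.7, "dz": 100, "wx": 0, "wy": 0, "wz": -0.045, "hand": 0.1},
    {"dx": -3.7, "dy": 5.7, "dz": 135, "wx": 0, "wy": 0, "wz": -0.045, "hand": 0.1},
    {"dx": -3.7, "dy": 5.7, "dz": 135, "wx": 0, "wy": 0, "wz": -0.045, "hand": 0.1},
    {"dx": -3.7, "dy": 5.7, "dz": 135, "wx": 0, "wy": 0, "wz": -0.045, "hand": 0.1}
  ]
}}

```text
time: 9.35
ee_pos: [471.9, -228.7, 42.7]
orientation: [0.822, 0.57, 0.0, 0.001]
force: [-0.1, 0.9, -0.3]
opening: 41.9
```

```bash
python3 st.py; python3 - <<'E'
from h import *
s=sense();M=R.from_quat(s["orientation"]).as_matrix();print(M.T@(np.array([470.4,-227.7,2.5])-s["ee_pos"]))
f=np.load('w3.npz');im,P,d=f['im'],f['P'],f['d'];Z=P[...,2];r=np.hypot(P[...,0]-475,P[...,1]+208);m=(d>0)&(r<75)&(im.min(2)>110)&(Z>3)&(Z<16)
q=P[m][:,:2];v=np.linalg.svd(q-q.mean(0),full_matrices=False)[2][0];print('az',np.degrees(np.arctan2(*v[::-1]))%180,q.mean(0))
E
```

```text
9.35 [ 471.92 -228.66   42.74] az 69.48386027238924 z [ 0. -0. -1.] F [-0.05  0.95 -0.33] T [-0.05 -0.05  0.  ] op 41.873630140968345
Ftool [ 0.87 -0.38  0.33]
[ 0.38 -1.83 40.24]
az 70.07314314284869 [ 476.56 -211.56]
```

Emit:
{"method": "step_arm", "body": {
  "grip_force": 25,
  "targets": [
    {"dx": 0.4, "dy": -1.5, "dz": 30, "wx": 0, "wy": 0, "wz": -0.005, "hand": 0.1},
    {"dx": 0.4, "dy": -1.5, "dz": 39, "wx": 0, "wy": 0, "wz": -0.005, "hand": 0.1},
    {"dx": 0.4, "dy": -1.5, "dz": 39, "wx": 0, "wy": 0, "wz": -0.005, "hand": 0.1},
    {"dx": 0.4, "dy": -1.5, "dz": 39, "wx": 0, "wy": 0, "wz": -0.005, "hand": 1},
    {"dx": 0.4, "dy": -1.5, "dz": 39, "wx": 0, "wy": 0, "wz": -0.005, "hand": 1},
    {"dx": 0.4, "dy": -1.5, "dz": 39, "wx": 0, "wy": 0, "wz": -0.005, "hand": 1},
    {"dx": 0.4, "dy": -1.5, "dz": 39, "wx": 0, "wy": 0, "wz": -0.005, "hand": 1},
    {"dx": 0.4, "dy": -1.5, "dz": 39, "wx": 0, "wy": 0, "wz": -0.005, "hand": 1}
  ]
}}

```text
time: 10.35
ee_pos: [470.0, -227.5, 2.6]
orientation: [0.82, 0.572, 0.0, 0.0]
force: [-0.8, 0.4, 4.4]
opening: 13.7
```

```bash
python3 st.py
```

```text
10.35 [ 469.99 -227.46    2.56] az 69.77800091245958 z [ 0. -0. -1.] F [-0.76  0.45  4.45] T [0.11 0.08 0.01] op 13.671427378276155
Ftool [ 0.16 -0.87 -4.45]
```

Emit:
{"method": "step_arm", "body": {
  "targets": [
    {"dx": 0, "dy": 0, "dz": -40, "wx": 0, "wy": 0, "wz": 0, "hand": 1},
    {"dx": 10, "dy": 2, "dz": -90, "wx": 0, "wy": 0, "wz": 0, "hand": 1},
    {"dx": 55, "dy": 4, "dz": -127, "wx": 0, "wy": 0, "wz": -0.05, "hand": 1},
    {"dx": 110, "dy": 8, "dz": -127, "wx": 0, "wy": 0, "wz": -0.1, "hand": 1},
    {"dx": 160, "dy": 12, "dz": -127, "wx": 0, "wy": 0, "wz": -0.15, "hand": 1},
    {"dx": 200, "dy": 15, "dz": -127, "wx": 0, "wy": 0, "wz": -0.21, "hand": 1},
    {"dx": 230, "dy": 17, "dz": -127, "wx": 0, "wy": 0, "wz": -0.21, "hand": 1},
    {"dx": 230, "dy": 17, "dz": -127, "wx": 0, "wy": 0, "wz": -0.21, "hand": 1}
  ]
}}

```text
time: 11.35
ee_pos: [565.3, -15.4, 128.6]
orientation: [0.755, 0.656, -0.0, -0.0]
force: [-0.0, -1.4, -0.4]
opening: 13.8
```

Emit:
{"method": "step_arm", "body": {
  "targets": [
    {"dx": 0, "dy": 0, "dz": 0, "wx": 0, "wy": 0, "wz": 0, "hand": 1},
    {"dx": 0, "dy": 0, "dz": 0, "wx": 0, "wy": 0, "wz": 0, "hand": 1}
  ]
}}

```text
time: 11.6
ee_pos: [564.7, -18.3, 128.9]
orientation: [0.756, 0.654, -0.0, -0.0]
force: [-0.2, -0.2, -0.8]
opening: 13.9
```

```bash
python3 st.py; python3 - <<'E'
from h import *
im,d=read_camera("wrist");P=cloud("wrist",d);np.savez('w4.npz',im=im,P=P,d=d);save(im[:300,120:520].repeat(2,0).repeat(2,1),'w4.png')
E
```

```text
11.6 [564.72 -18.34 128.91] az 81.73786066134535 z [-0. -0. -1.] F [-0.23 -0.18 -0.82] T [-0.04 -0.1  -0.04] op 13.920628660857412
Ftool [-0.21 -0.2   0.82]
```

View pics/w4.png

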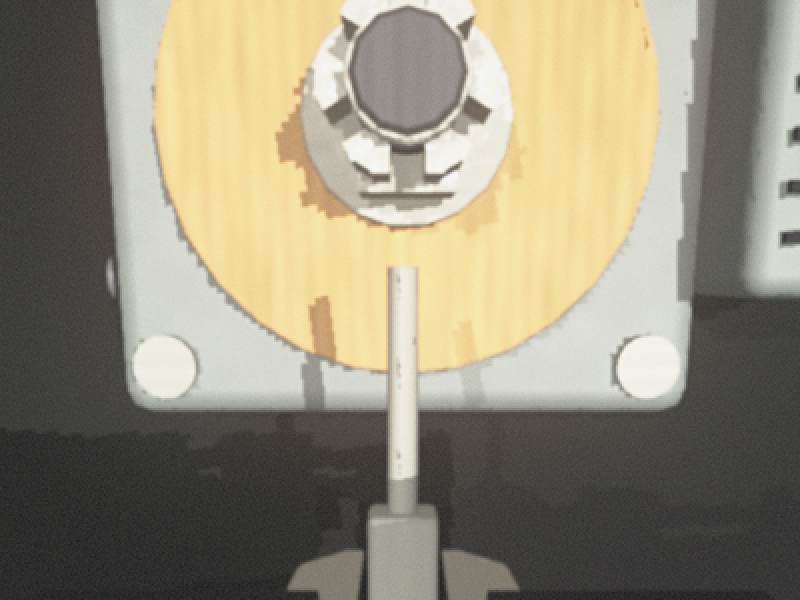

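The picture shows the shaft tip at crop pixel (403,268), with the stud and slot centred near column 408 straight ahead. The pin is almost lined up. Now measure the lateral offset and the heights.

```bash
cat > al.py <<'E'
from h import *
f=np.load('w4.npz');im,P,d=f['im'],f['P'],f['d'];s=sense();M=R.from_quat(s["orientation"]).as_matrix()
Q=(P-s["ee_pos"])@M; ok=d>0; x,y,z=Q[...,0],Q[...,1],Q[...,2]; Z=P[...,2]
def rows(m,lab):
    for lo in np.arange(20,132,4):
        k=m&(x>=lo)&(x<lo+4)
        if k.sum()>8: print(lab,lo,k.sum(),'y mid',(y[k].min()+y[k].max())/2,np.median(y[k]),'w',np.ptp(y[k]),'Zmax/med',np.percentile(Z[k],98),np.median(Z[k]))
rows(ok&(abs(y)<9)&(Z>122)&(Z<145)&(x<75),'pin')
m=ok&(Z>113)&(x>85)&(abs(y)<16);print('stud',cv2.minEnclosingCircle(Q[m][:,:2].astype(np.float32)),Q[m].mean(0),np.median(Z[m]))
m=ok&(Z>105)&(Z<112.5)&(x>80)&(abs(y)<24);print('crown Z',np.median(Z[m]))
m=ok&(Z>85)&(Z<93)&(x>82)&(x<96)&(abs(y)<8);print('slot y',y[m].min(),y[m].max(),np.median(y[m]),m.sum(),np.median(Z[m]))
m=ok&(Z>58)&(Z<67)&(abs(y)<60)&(x>30);print('disc Z',np.median(Z[m]))
# crown halves beside slot
k=ok&(Z>104)&(x>83)&(x<92)
g=np.sort(y[k]);i=np.argmax(np.diff(g));print('slot edges at crown',g[i],g[i+1],(g[i]+g[i+1])/2)
E
python3 al.py
```

```text
pin 20 217 y mid -0.17931811555121113 0.18866306256738155 w 11.829012468030303 Zmax/med 138.76730565831878 135.48805735598512
pin 24 140 y mid -0.21947365857647383 -0.008738479692944306 w 5.62053679006004 Zmax/med 136.64987230978622 135.43656251913245
pin 28 148 y mid -0.2152137169896411 -0.206760992021515 w 5.619377693153899 Zmax/med 136.6467328183073 135.30160435282227
pin 32 153 y mid -0.007437362889145538 -0.2022782473259046 w 5.995214535054151 Zmax/med 136.74206118806404 135.28777858613736
pin 36 159 y mid -0.0073465586960725915 0.18697478565352008 w 5.983846626266324 Zmax/med 136.7537050713407 135.05583403149305
pin 40 163 y mid -0.005079377637634774 0.18628583784625946 w 5.943863882390248 Zmax/med 136.72030582804385 135.20505477926778
pin 44 162 y mid -0.007619126474184057 -0.19565417300128823 w 5.90206171860302 Zmax/med 137.09158963194514 135.25884029119294
pin 48 169 y mid -0.0015132348314024213 -0.1940346515508206 w 5.857574350914453 Zmax/med 136.64976452502776 135.30972916034256
pin 52 170 y mid -0.00209749455201913 0.18533965122332213 w 5.833422617807988 Zmax/med 136.75297066497677 135.04109591091316
pin 56 162 y mid -0.012011012570446455 -0.0016449748699049888 w 5.78650364594219 Zmax/med 136.95942209473583 135.18377411616808
pin 60 174 y mid -0.010851912128398755 -0.0019478437355659461 w 5.756402316592516 Zmax/med 136.80525449627115 135.10967451744534
pin 64 174 y mid -0.0010506588932530647 0.18463978624811406 w 5.716425692688272 Zmax/med 136.6517487617901 135.17820016255558
stud ((105.2053451538086, 1.4036461114883423), 12.715386390686035) [104.92   0.95  10.38] 118.76279960679253
crown Z 110.50573705895069
slot y -7.78507444153561 7.740732383093228 0.6757538186394567 440 90.63636041327402
disc Z 63.62843527143359
slot edges at crown -2.7952102709805917 4.785793018719228 0.9952913738693181
```

Lateral offset is +1.1 mm. The stud top, averaged against the crown, disc and slot floor, is 118.2–118.3 mm, so the hole centre is about 102.5 mm. The pin axis is at 132.3 mm, so I'll lower it by 29.8 mm.

Emit:
{"method": "step_arm", "body": {
  "targets": [
    {"dx": 0, "dy": 1.1, "dz": 15, "wx": 0, "wy": 0, "wz": 0, "hand": 1},
    {"dx": 5, "dy": 1.1, "dz": 29.8, "wx": 0, "wy": 0, "wz": 0, "hand": 1},
    {"dx": 10, "dy": 1.1, "dz": 29.8, "wx": 0, "wy": 0, "wz": 0, "hand": 1},
    {"dx": 10, "dy": 1.1, "dz": 29.8, "wx": 0, "wy": 0, "wz": 0, "hand": 1},
    {"dx": 10, "dy": 1.1, "dz": 29.8, "wx": 0, "wy": 0, "wz": 0, "hand": 1}
  ]
}}

```text
time: 12.28
ee_pos: [568.1, -7.5, 99.9]
orientation: [0.756, 0.655, 0.0, 0.0]
force: [0.6, -0.2, -0.3]
opening: 13.9
```

```bash
python3 st.py; python3 - <<'E'
from h import *
im,d=read_camera("wrist");P=cloud("wrist",d);np.savez('w4.npz',im=im,P=P,d=d);s=sense();M=R.from_quat(s["orientation"]).as_matrix()
Q=(P-s["ee_pos"])@M; ok=d>0; x,y,z=Q[...,0],Q[...,1],Q[...,2]; Z=P[...,2]
def A(l,m):print(l,m.sum(),'Z',np.median(Z[m]),'y',(y[m].min()+y[m].max())/2,np.median(y[m]),'x',x[m].min(),x[m].max())
A('shaft ridge',ok&(abs(y)<1.0)&(Z>98)&(x>30)&(x<64)); A('shaft',ok&(abs(y)<8)&(Z>98)&(x>30)&(x<69));A('stud',ok&(Z>114)&(x>78)&(abs(y)<16))
A('crown',ok&(Z>106)&(Z<113)&(x>72)&(abs(y)<24));A('disc',ok&(Z>60)&(Z<67)&(x>50)&(abs(y)<60)&(abs(y)>8))
m=ok&(Z>114)&(x>78)&(abs(y)<16);print(cv2.minEnclosingCircle(Q[m][:,:2].astype(np.float32)))
k=ok&(Z>104)&(x>73.5)&(x<82);g=np.sort(y[k]);i=np.argmax(np.diff(g));print('slot',g[i],g[i+1],(g[i]+g[i+1])/2)
E
```

```text
12.275 [568.11  -7.51  99.88] az 81.83002886614857 z [ 0. -0. -1.] F [ 0.62 -0.22 -0.32] T [ 0.01 -0.07  0.07] op 13.851157351436557
Ftool [-0.13  0.65  0.32]
shaft ridge 769 Z 106.97521658578539 y 0.008847545835223847 -0.030469161180489406 x 30.001162820512192 63.75081793984108
shaft 4059 Z 198.88493339767857 y -0.000697509125953566 -0.1666981259185212 x 30.0006837032805 67.75169276023065
stud 4638 Z 118.72050793599757 y -0.6355914539829284 -0.4699618520634604 x 81.70082178655113 106.48857826183499
crown 3085 Z 110.5383757859825 y -0.6852997997933556 -0.15393286242786397 x 75.99992953448782 112.08139717070547
disc 29824 Z 63.58243844201827 y -0.0004618059717813594 9.352971522800004 x 50.002053107490596 125.55242940921295
((94.08445739746094, -0.5776268243789673), 12.416296005249023)
slot 1.6330512876165981 3.0346029462324293 2.333827116924514
```

Emit:
{"method": "step_arm", "body": {
  "targets": [
    {"dx": 3, "dy": -0.6, "dz": 0.9, "wx": 0, "wy": 0, "wz": 0, "hand": 1},
    {"dx": 6, "dy": -0.6, "dz": 0.9, "wx": 0, "wy": 0, "wz": 0, "hand": 1},
    {"dx": 9, "dy": -0.6, "dz": 0.9, "wx": 0, "wy": 0, "wz": 0, "hand": 1},
    {"dx": 12, "dy": -0.6, "dz": 0.9, "wx": 0, "wy": 0, "wz": 0, "hand": 1},
    {"dx": 12, "dy": -0.6, "dz": 0.9, "wx": 0, "wy": 0, "wz": 0, "hand": 1},
    {"dx": 12, "dy": -0.6, "dz": 0.9, "wx": 0, "wy": 0, "wz": 0, "hand": 1}
  ]
}}

```text
time: 13.08
ee_pos: [568.8, 4.4, 98.4]
orientation: [0.756, 0.655, -0.0, 0.0]
force: [0.3, 1.1, -0.4]
opening: 13.3
```

```bash
python3 st.py; cat > al2.py <<'E'
from h import *
im,d=read_camera("wrist");P=cloud("wrist",d);np.savez('w4.npz',im=im,P=P,d=d);s=sense();M=R.from_quat(s["orientation"]).as_matrix()
Q=(P-s["ee_pos"])@M; ok=d>0; x,y,z=Q[...,0],Q[...,1],Q[...,2]; Z=P[...,2]
def A(l,m):print(l,m.sum(),'Z',np.median(Z[m]),'y',(y[m].min()+y[m].max())/2,np.median(y[m]))
A('ridge',ok&(abs(y)<1.0)&(Z>98)&(Z<115)&(x>30)&(x<58))
m=ok&(Z>114)&(Z<125)&(x>40)&(abs(y)<16);A('stud',m);(c,r)=cv2.minEnclosingCircle(Q[m][:,:2].astype(np.float32));print(c,r)
A('crown',ok&(Z>106)&(Z<113)&(x>c[0]-21)&(x<c[0]+20)&(abs(y)<24))
A('disc',ok&(Z>60)&(Z<67)&(x>40)&(abs(y)<60)&(abs(y)>12))
k=ok&(Z>104)&(Z<125)&(x>c[0]-18)&(x<c[0]-13)&(abs(y)<12);g=np.sort(y[k]);print('slot walls+pin',np.histogram(g,np.arange(-8,8.1,.5))[0])
E
python3 al2.py
```

```text
13.075 [568.77   4.36  98.4 ] az 81.81103429840735 z [-0. -0. -1.] F [ 0.25  1.1  -0.41] T [-0.06 -0.16  0.04] op 13.28868715444714
Ftool [1.13 0.1  0.41]
ridge 432 Z 105.11478842817769 y 0.007192420502570185 -0.17358146492737858
stud 4418 Z 118.6349508000809 y 0.3864876952344618 0.1951336199783431
(82.24954223632812, 0.38930052518844604) 12.324769973754883
crown 2926 Z 110.48600460495328 y 0.39100311358792617 -2.6567963123918923
disc 33281 Z 63.5245642169994 y -0.0006686203143964065 -12.143629719722252
slot walls+pin [12 23 18 15 29 15 18 24 14 13  0 12 10 10 20  9 10 20 10  7  6  1  0  0
 16 26 15 26 16 15 27 14]
```

Emit:
{"method": "step_arm", "body": {
  "targets": [
    {"dx": 0, "dy": 0.35, "dz": -0.7, "wx": 0, "wy": 0, "wz": 0, "hand": 1},
    {"dx": 0, "dy": 0.35, "dz": -0.7, "wx": 0, "wy": 0, "wz": 0, "hand": 1},
    {"dx": 0, "dy": 0.35, "dz": -0.7, "wx": 0, "wy": 0, "wz": 0, "hand": 1},
    {"dx": 0, "dy": 0.35, "dz": -0.7, "wx": 0, "wy": 0, "wz": 0, "hand": 1}
  ]
}}

```text
time: 13.62
ee_pos: [569.1, 4.3, 99.1]
orientation: [0.756, 0.655, -0.0, -0.0]
force: [0.3, -0.1, -0.1]
opening: 14.2
```

```bash
python3 st.py;python3 al2.py
```

```text
13.625 [569.1    4.3   99.09] az 81.8066135049403 z [-0.  0. -1.] F [ 0.31 -0.1  -0.08] T [-0.02 -0.01  0.  ] op 14.237034490846339
Ftool [-0.05  0.32  0.08]
ridge 418 Z 105.8246554985872 y 0.01828192336322587 -0.16044197548043254
stud 4371 Z 118.65642008421632 y 0.012564021261900926 -0.12018936450000714
(82.32206726074219, 0.008012327365577221) 12.366942405700684
crown 2924 Z 110.4824647882107 y -0.00420375936942996 0.21741325545127513
disc 33107 Z 63.520386823188964 y 0.001194633787342525 -12.011097076641846
slot walls+pin [13 24 18 14 28 14 20 22 14  0  0 17 10 10 20 10 10 20 10 10 18  3  0 14
 14 28 14 18 24 14 26 14]
```

Centred in y and z. Advance gently.

Emit:
{"method": "step_arm", "body": {
  "targets": [
    {"dx": 1, "dy": 0, "dz": 0, "wx": 0, "wy": 0, "wz": 0, "hand": 1},
    {"dx": 2, "dy": 0, "dz": 0, "wx": 0, "wy": 0, "wz": 0, "hand": 1},
    {"dx": 3, "dy": 0, "dz": 0, "wx": 0, "wy": 0, "wz": 0, "hand": 1},
    {"dx": 4, "dy": 0, "dz": 0, "wx": 0, "wy": 0, "wz": 0, "hand": 1},
    {"dx": 5, "dy": 0, "dz": 0, "wx": 0, "wy": 0, "wz": 0, "hand": 1}
  ]
}}

```text
time: 14.3
ee_pos: [569.8, 9.4, 99.1]
orientation: [0.756, 0.655, -0.0, -0.0]
force: [-0.0, 0.4, -0.5]
opening: 13.7
```

```bash
python3 st.py
```

```text
14.3 [569.82   9.39  99.11] az 81.81366864344871 z [-0.  0. -1.] F [-0.02  0.43 -0.53] T [-0.09 -0.09 -0.03] op 13.65735983097621
Ftool [ 0.42 -0.08  0.53]
```

No resistance and the tip is past the hole's mouth, so it is in. Continue.

Emit:
{"method": "step_arm", "body": {
  "targets": [
    {"dx": 2, "dy": 0, "dz": 0, "wx": 0, "wy": 0, "wz": 0, "hand": 1},
    {"dx": 4, "dy": 0, "dz": 0, "wx": 0, "wy": 0, "wz": 0, "hand": 1},
    {"dx": 6, "dy": 0, "dz": 0, "wx": 0, "wy": 0, "wz": 0, "hand": 1},
    {"dx": 8, "dy": 0, "dz": 0, "wx": 0, "wy": 0, "wz": 0, "hand": 1},
    {"dx": 10, "dy": 0, "dz": 0, "wx": 0, "wy": 0, "wz": 0, "hand": 1},
    {"dx": 12, "dy": 0, "dz": 0, "wx": 0, "wy": 0, "wz": 0, "hand": 1}
  ]
}}

```text
time: 15.05
ee_pos: [571.5, 21.3, 99.1]
orientation: [0.756, 0.655, -0.0, -0.0]
force: [0.7, -0.3, -0.5]
opening: 13.7
```

```bash
python3 st.py; python3 al2.py
```

```text
15.05 [571.54  21.29  99.1 ] az 81.809173930742 z [-0. -0. -1.] F [ 0.65 -0.35 -0.53] T [-0.08 -0.14 -0.02] op 13.745906634586106
Ftool [-0.25  0.7   0.53]
ridge 333 Z 105.80548982924043 y -0.003929497292377682 -0.1867677049497608
stud 4009 Z 118.67928782050993 y 0.024565329676994097 -0.15428938494395822
(65.0370864868164, -0.028602082282304764) 12.331007957458496
crown 2714 Z 110.47714986967341 y -0.052966419698716294 -0.1871411753250648
disc 30237 Z 63.54012467206416 y 0.005078337474241579 -12.040191361550326
slot walls+pin [25 14 23 18 14 23 18 14 14  0  8 16 11 11 24 12 12 24 12 12 13 10  0 14
 14 16 25 14 18 23 13 20]
```

Emit:
{"method": "step_arm", "body": {
  "targets": [
    {"dx": 3, "dy": 0, "dz": 0, "wx": 0, "wy": 0, "wz": 0, "hand": 1},
    {"dx": 6, "dy": 0, "dz": 0, "wx": 0, "wy": 0, "wz": 0, "hand": 1},
    {"dx": 9, "dy": 0, "dz": 0, "wx": 0, "wy": 0, "wz": 0, "hand": 1},
    {"dx": 12, "dy": 0, "dz": 0, "wx": 0, "wy": 0, "wz": 0, "hand": 1},
    {"dx": 15, "dy": 0, "dz": 0, "wx": 0, "wy": 0, "wz": 0, "hand": 1},
    {"dx": 18, "dy": 0, "dz": 0, "wx": 0, "wy": 0, "wz": 0, "hand": 1},
    {"dx": 20, "dy": 0, "dz": 0, "wx": 0, "wy": 0, "wz": 0, "hand": 1},
    {"dx": 22, "dy": 0, "dz": 0, "wx": 0, "wy": 0, "wz": 0, "hand": 1}
  ]
}}

```text
time: 16.1
ee_pos: [574.7, 43.1, 99.1]
orientation: [0.756, 0.655, -0.0, 0.0]
force: [-0.3, 0.2, -0.2]
opening: 13.3
```

```bash
python3 st.py; python3 al2.py|sed -n 2,3p
```

```text
16.1 [574.7   43.05  99.13] az 81.80967870849074 z [ 0. -0. -1.] F [-0.31  0.19 -0.21] T [-0.06 -0.03 -0.  ] op 13.288146844803256
Ftool [ 0.14 -0.34  0.21]
stud 2493 Z 118.63932763941986 y -0.03193417430233847 0.18775796111424137
(43.199127197265625, -0.004401256795972586) 12.264213562011719
```

Free so far, with about 5 mm left to home. Press in until light contact.

Emit:
{"method": "step_arm", "body": {
  "targets": [
    {"dx": 1, "dy": 0, "dz": 0, "wx": 0, "wy": 0, "wz": 0, "hand": 1},
    {"dx": 2, "dy": 0, "dz": 0, "wx": 0, "wy": 0, "wz": 0, "hand": 1},
    {"dx": 3, "dy": 0, "dz": 0, "wx": 0, "wy": 0, "wz": 0, "hand": 1},
    {"dx": 4, "dy": 0, "dz": 0, "wx": 0, "wy": 0, "wz": 0, "hand": 1},
    {"dx": 4, "dy": 0, "dz": 0, "wx": 0, "wy": 0, "wz": 0, "hand": 1}
  ]
}}

```text
time: 16.77
ee_pos: [575.3, 46.9, 99.1]
orientation: [0.756, 0.655, 0.0, 0.0]
force: [-0.2, 0.0, -0.2]
opening: 14.0
```

```bash
python3 st.py
```

```text
16.775 [575.26  46.94  99.12] az 81.81147966369464 z [ 0.  0. -1.] F [-0.24  0.   -0.22] T [-0.02 -0.02  0.01] op 13.986581559668476
Ftool [-0.03 -0.24  0.22]
```

Emit:
{"method": "step_arm", "body": {
  "targets": [
    {"dx": 0.5, "dy": 0, "dz": 0, "wx": 0, "wy": 0, "wz": 0, "hand": 1},
    {"dx": 0.5, "dy": 0, "dz": 0, "wx": 0, "wy": 0, "wz": 0, "hand": 1}
  ]
}}

```text
time: 17.02
ee_pos: [575.3, 47.4, 99.1]
orientation: [0.756, 0.655, -0.0, -0.0]
force: [-0.3, 0.6, -0.8]
opening: 14.1
```

```bash
python3 st.py; python3 al2.py|sed -n 2,3p
```

```text
17.025 [575.29  47.37  99.07] az 81.80930241253432 z [-0. -0. -1.] F [-0.32  0.56 -0.79] T [-0.08 -0.04 -0.05] op 14.055253539436732
Ftool [ 0.5  -0.4   0.79]
stud 1659 Z 118.60506563370089 y -0.004384511517369738 -0.1725660088912705
(40.278968811035156, -0.004384517669677734) 12.144179344177246
```

Emit:
{"method": "step_arm", "body": {
  "targets": [
    {"dx": 0.4, "dy": 0, "dz": 0, "wx": 0, "wy": 0, "wz": 0, "hand": 1},
    {"dx": 0.8, "dy": 0, "dz": 0, "wx": 0, "wy": 0, "wz": 0, "hand": 1},
    {"dx": 0.8, "dy": 0, "dz": 0, "wx": 0, "wy": 0, "wz": 0, "hand": 1}
  ]
}}

```text
time: 17.45
ee_pos: [575.4, 48.0, 99.1]
orientation: [0.756, 0.655, -0.0, 0.0]
force: [-0.7, -1.0, 0.3]
opening: 13.6
```

```bash
python3 st.py
```

```text
17.45 [575.41  48.02  99.1 ] az 81.80261114902956 z [-0. -0. -1.] F [-0.67 -0.99  0.3 ] T [-0.2  -0.02  0.04] op 13.598980191832954
Ftool [-1.07 -0.52 -0.3 ]
```

Emit:
{"method": "step_arm", "body": {
  "targets": [
    {"dx": 0.4, "dy": 0, "dz": 0, "wx": 0, "wy": 0, "wz": 0, "hand": 1},
    {"dx": 0.4, "dy": 0, "dz": 0, "wx": 0, "wy": 0, "wz": 0, "hand": 1}
  ]
}}

```text
time: 17.7
ee_pos: [575.4, 48.1, 99.1]
orientation: [0.756, 0.655, -0.0, 0.0]
force: [-1.4, -3.5, 0.1]
opening: 13.5
```

```bash
python3 st.py
```

```text
17.7 [575.43  48.11  99.11] az 81.79743815899292 z [-0. -0. -1.] F [-1.36 -3.47  0.07] T [-0.71  0.1  -0.04] op 13.49028585098876
Ftool [-3.63 -0.85 -0.07]
```

Contact at 3.6 N, so the pin is home. Release and rise.

Emit:
{"method": "step_arm", "body": {
  "grip_force": 5,
  "targets": [
    {"dx": -0.2, "dy": 0, "dz": 0, "wx": 0, "wy": 0, "wz": 0, "hand": 1},
    {"dx": -0.2, "dy": 0, "dz": 0, "wx": 0, "wy": 0, "wz": 0, "hand": 0.2},
    {"dx": -0.2, "dy": 0, "dz": 0, "wx": 0, "wy": 0, "wz": 0, "hand": 0.2},
    {"dx": -0.2, "dy": 0, "dz": 0, "wx": 0, "wy": 0, "wz": 0, "hand": 0.2},
    {"dx": -0.2, "dy": 0, "dz": 0, "wx": 0, "wy": 0, "wz": 0, "hand": 0.2}
  ]
}}

```text
time: 18.32
ee_pos: [575.5, 48.5, 99.1]
orientation: [0.756, 0.655, 0.0, -0.0]
force: [0.2, -0.9, -0.1]
opening: 37.0
```

Emit:
{"method": "step_arm", "body": {
  "targets": [
    {"dx": 0, "dy": 0, "dz": -20, "wx": 0, "wy": 0, "wz": 0, "hand": 0.2},
    {"dx": 0, "dy": 0, "dz": -60, "wx": 0, "wy": 0, "wz": 0, "hand": 0.2},
    {"dx": -30, "dy": 0, "dz": -100, "wx": 0, "wy": 0, "wz": 0, "hand": 0.2},
    {"dx": -60, "dy": 0, "dz": -120, "wx": 0, "wy": 0, "wz": 0, "hand": 0.2},
    {"dx": -60, "dy": 0, "dz": -120, "wx": 0, "wy": 0, "wz": 0, "hand": 0.2},
    {"dx": -60, "dy": 0, "dz": -120, "wx": 0, "wy": 0, "wz": 0, "hand": 0.2}
  ]
}}

```text
time: 19.08
ee_pos: [566.9, -10.7, 219.4]
orientation: [0.756, 0.655, 0.0, -0.0]
force: [-1.1, 1.0, -0.6]
opening: 36.9
```

```bash
python3 st.py; python3 - <<'E'
from h import *
im,d=read_camera("wrist");P=cloud("wrist",d);save(im[:300,120:520].repeat(2,0).repeat(2,1),'w5.png')
for n in ("pin_shoulder","pin_tip","stud_foot","nut_top"): print(n,[(np.round(r["point"],1),round(r["p"],2)) for r in tip_of("wrist",n)][:2])
C=np.array([580.2,85.]);Z=P[...,2];ok=d>0
st=ok&(Z>114)&(Z<122)&(np.hypot(P[...,0]-C[0],P[...,1]-C[1])<16);C=np.array(cv2.minEnclosingCircle(P[st][:,:2].astype(np.float32))[0]);print('stud',C)
u=np.array([.1426,.9898]);v=np.array([u[1],-u[0]]);D=P[...,:2]-C;a=D@u;b=D@v
g=ok&(abs(b)<10)&(a<-14)&(a>-65)&(Z>98)&(Z<111);g&=(im.min(2)>0)
hd=g&(a<-21);print('grip a',a[hd].min(),a[hd].max(),'rect',cv2.minAreaRect(P[hd][:,:2].astype(np.float32)))
for lo in range(-62,40,6):
    k=ok&(a>lo)&(a<lo+6)&(abs(b)<8)&(Z>96); 
    if k.sum()>5: print(lo,k.sum(),np.median(Z[k]),np.median(b[k]),np.ptp(b[k]))
E
```

```text
19.075 [566.89 -10.66 219.39] az 81.78126374973237 z [ 0.  0. -1.] F [-1.08  1.02 -0.63] T [-0.03 -0.04 -0.01] op 36.944037603311145
Ftool [ 0.86 -1.21  0.63]
pin_shoulder [(array([537.5, -92.1,   7.7]), 0.57), (array([579.2,  61.5,  99.1]), 0.55)]
pin_tip [(array([ 530.7, -143.7,    7.1]), 0.94), (array([586.9, 117.3, 103. ]), 0.67)]
stud_foot [(array([581. ,  84.2,  92. ]), 0.84)]
nut_top []
stud [580.28  86.01]
grip a -58.78613328210552 -21.008959035568587 rect ((574.599609375, 46.53021240234375), (37.79844284057617, 13.877392768859863), 82.2228775024414)
-62 76 103.2431408221969 -0.031359940918180035 12.81827643985199
-56 184 103.85443203222697 0.30188977286135266 13.453762933534339
-50 190 104.36411580741319 0.3001691371472126 13.388439770842574
-44 208 104.85534630834896 0.2980590066186999 13.280055064531975
-38 196 105.39274403222893 -0.03248330771987257 13.82916262681029
-32 220 105.73430011550879 -0.030780535299969547 13.810984445542928
-26 198 106.32717407747725 -0.030891877407088847 13.71860751998815
-20 218 106.12574766158005 -0.03443305835753113 15.876607960833184
-14 284 115.73024112297199 -0.016927220073067628 15.869009728050884
-8 282 118.21991784335802 -0.016181545007819237 15.348087831836398
-2 259 118.13133881668993 -0.31792836436795524 15.177212114879833
4 279 118.1591587455609 0.28076097906714037 15.122995682344921
10 196 109.9802504112792 -0.3175670226850944 15.50917101353832
16 161 106.7428373424612 0.27295064087010545 15.401818953748569
22 108 106.71981308786762 -0.3424177501246695 5.623881193918977
28 15 106.84641154291509 0.2702257898692583 5.585458459141526
```

View pics/w5.png

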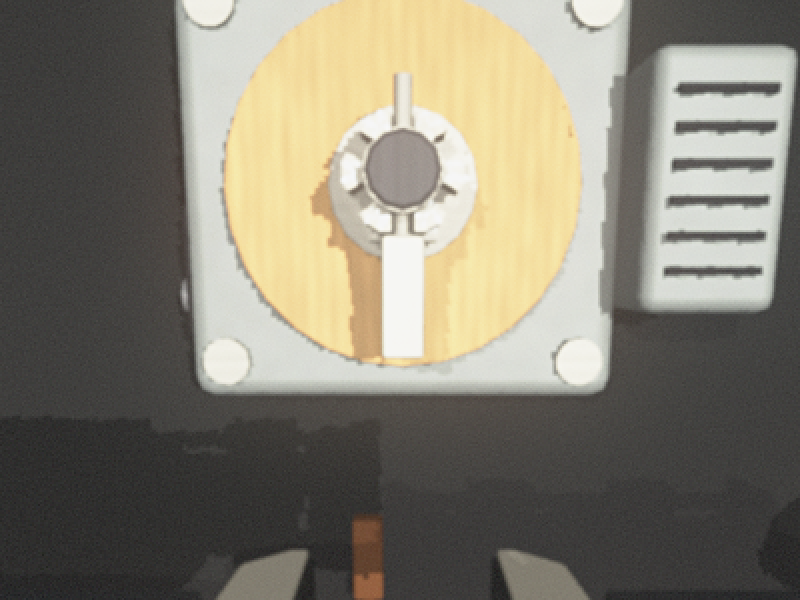

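The pin is through the stud, with its tip showing at crop pixel (402,75), and its grip is against the crown at (403,237). The robot is clear. Hand in.

```bash
python3 -c "
from h import *
print(sign_off())"
```

```text
the job is handed in; nothing more can be done
None
```

I turned the castle nut about 27.5° clockwise to the next slot, pushed the thin pin through the slot and cross hole until it touched the nut, and let go. The job is handed in at about 19 s of the 67 s allowed; it reports no verdict.

Last checks:
- **Nut:** when checked after turning, before the pin went in, the slots read 21.7–22.2° (mod 60) against a hole axis of about 21.8°. That is within about 0.01 rad of the wanted slot.
- **Insertion:** there was no resistance until the shoulder met the nut at about 3.6 N, well under the 25 N limit.
- **Pin position:** the shoulder is about 18.8 mm from the spindle axis, within the 22 mm limit. The shaft is about 10 mm above `stud_foot` at the shoulder and about 13.5 mm at the tip.
- **Pin angle:** after release the pin sagged within the hole's clearance to about 0.08 rad, closer to the 0.12 rad limit than the other figures. Its sideways error is under 0.01 rad.
- **Robot:** the gripper is open and clear, about 120 mm above where it released the pin.

The network did not find `nut_top` in the final picture. I did not re-measure the fat pin or the other bystanders at the end, but the force readings showed no contact with any of them.

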